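# Lids on the tea ware for the kiln

### The arm

A 6-joint arm with a two-finger parallel gripper is mounted at the origin on the work surface; the furniture and walls round the work are solid. World frame = base frame: x ahead of the robot, y to its left, z up, the work surface at z = 0. Lengths are in m, angles in rad, forces in N, time in s.
With the tool pointing down it reaches from about 0.35 to 0.975 m from the base axis. Payload 17.4 kg.
Tool frame: the origin (TCP) lies at the very end of the fingers, on their centre line; the grasp point (between the pads) lies 19 mm behind it; z points along the fingers, y is the direction in which the jaws open and shut (so a half turn about z gives the same grasp; the last joint's range is limited). The gripper opens to 85 mm and grips with 20 to 120 N. Pads are 22 mm wide; open, the fingers measure 114 mm over their backs; the gripper's body (76 mm by 85 mm) begins 54 mm behind the grasp point. The pads swing forward as they close: fully open they stand 13 mm farther back than shut.
Start: joints at [1.125, 0.116, 1.442, -0, 1.584, -0.038], TCP at [0.268, 0.62, 0.231] pointing down, gripper open.
Joint ranges: [-2.83, 2.83], [-0.83, 2.19], [0.07, 2.5], [-1.14, 4.28], [0.01, 3], [-2.97, 2.97]. Speed limits (rad/s): [1.89, 1.89, 2.22, 3.14, 3.14, 3.14].

### API

Orientations are given as a rotation vector (axis times angle).
In Python, from plant import manip gives the robot as it stands. The module is installed in compiled form; this text tells all that it offers.
- The arm moves only by the tool carry_out, never from a script. Its argument "plan" is a list of rows, each a list of 7 numbers: the shift along the tool's x, y, z in mm, then the turn, a rotation vector about the tool's x, y, z in rad, then the opening, from -1 (shut) to 1 (fully open), so that 0 is half open. A call has 1 to 12 rows; each row is the pose to reach, as a shift and turn from the pose commanded when the call began, along the tool's axes at that moment; what a row does not reach only later rows make up. A row lasts 1/8 s, in which the tool goes at most 62.5 mm and 10.7 degrees, less where a joint would pass 70% of its speed; a pose out of reach is approached as far as the arm can. A call with a gripper value outside its range is refused whole. The fingers move at their own pace and stop on an object; "newtons" is the grip in N (left out, the last holds). Time passes only in rows, so rows that repeat a pose let the fingers close. It gives the time, the measured TCP pose, the force and the opening at its end, in the units of the state.
- manip.state(): the state, without advancing time (a new reading comes with each control period).
- manip.snapshot(name): name is "scene" or "top" or "wrist"; returns (picture, depth): 384x512x3 uint8, blue, green, red; 384x512 float32, m along the optical axis (not along the pixel's ray), 0 where there is no reading.
- manip.calibration(name): a dict with "vfov" (degrees; the focal length in pixels is half the picture's height over the tangent of half this angle, whatever the lens; pixels are square), "cx", "cy" (the principal point, pixels), "eye" and "attitude" of the camera in the world. Camera axes: x right, y down, z forward; pixel columns grow to the right and rows downward; lengths in m; the calibration is good to about 2 mm. A picture is of the moment at which its call begins: read the wrist's pose just before it. calibration takes no time and is no camera call; for the wrist camera it gives the pose at the moment of the call.
- manip.sign_off(): hands the job in, once; it reports no verdict.
The state is a dict: "t": time; "q": joint angles; "joint_vel": joint speeds; "effort": joint torques, N m; "eef_pos": TCP position; "tcp_rot": TCP orientation; "contact_force": force on the tool from outside, world axes, zero at the start; "moment": the same for the moment, N m; "opening": finger opening in m.
Only numpy, scipy, OpenCV 4.12 (cv2) and the standard library are available. Lean on these libraries where they do the work, as an engineer would, in place of code of your own. Each camera call takes 0.05 s, during which the arm holds its last target. There are 200 camera calls.

### The job

The painted tea ware is dry and goes to the kiln with its lids on. Take the lids off the ware board by their knobs and set each one on the pot it fits, until it is fully seated and level: the smallest round lid on the teapot, the largest on the sugar bowl, the deep cap on the ginger jar and the square lid on the tea caddy. Set them down without dropping them, leave the pots standing where they are, and leave the fifth, middle-sized lid, which fits no pot here, on the board.

Things in the scene. Friction and masses are not known exactly. Their poses are not given: they have to be found in the camera images.
- teapot_lid_knob (a point): Smallest round lid, white porcelain: flange 58 mm across, low dome. Origin at the centre of its knob (24 mm tall, 18 mm across, round), z up out of the lid. Below the flange a tapered plug (40 mm across at the top, 28 at its foot, 9 mm deep) drops into the teapot's mouth. Lying on the board its origin is 29 mm above the board.
- sugar_lid_knob (a point): Largest round lid, white porcelain: flange 86 mm across, low dome. Origin at the centre of its knob (24 mm tall, 18 mm across, round), z up out of the lid. Below the flange a tapered plug (64 mm across at the top, 52 at its foot, 9 mm deep) drops into the sugar bowl's mouth. Lying on the board its origin is 29 mm above the board.
- ginger_lid_knob (a point): Cap of the ginger jar, white porcelain: deep round cap 66 mm across with straight skirt and domed top, taller than the other lids. Origin at the centre of its knob (24 mm tall, 18 mm across, round), z up out of the lid. Hollow below (54 mm inside, 18 mm deep), it goes over the jar's neck until its lower rim stands on the shoulder. The origin is 36 mm above its lower rim.
- caddy_lid_knob (a point): Square lid, white porcelain: flange 62 x 62 mm. Origin at the centre of its square knob (24 mm tall, 17 x 17 mm), z up, x and y square to the edges of lid and knob. Below it a tapered square plug (48 mm wide at the top, 36 at its foot, 9 mm deep) drops into the caddy's square mouth, any of four ways round. Lying on the board its origin is 29 mm above the board.
- spare_lid_knob (a point): The lid left over, white porcelain: middle-sized, round, flange 72 mm across; too big for the teapot, too small for the sugar bowl. It stays on the board. Origin at the centre of its knob (24 mm tall, 18 mm across, round), z up out of the lid. Lying on the board its origin is 29 mm above the board.
- teapot_mouth (a point): Mouth of the teapot: round white pot 78 mm high, 96 mm across the belly, spout on its -x side, loop handle on +x (about 145 mm over both). Loose, 0.45 kg. Origin at the centre of the round mouth (44 mm inside, rim 54 mm outside), level with the rim, z up. With its lid fully seated, the lid's knob centre is 20 mm above this point.
- sugar_bowl_mouth (a point): Mouth of the sugar bowl: low white bowl 63 mm high, 94 mm across, two small loop handles (+y and -y, 128 mm over both). Loose, 0.42 kg. Origin at the centre of the round mouth (68 mm inside, rim 78 mm outside), level with the rim, z up. With its lid fully seated, the lid's knob centre is 20 mm above this point.
- ginger_jar_mouth (a point): Neck of the ginger jar: tall white jar 122 mm high, 96 mm across, no handles. Loose, 0.5 kg. Origin at the centre of the neck's top edge, z up. The neck is 16 mm high, 36 mm across at the top, 48 at its foot, where the flat shoulder (74 mm across) carries the cap. With its lid fully seated, the lid's knob centre is 20 mm above this point.
- tea_caddy_mouth (a point): Mouth of the tea caddy: square white jar 74 x 74 mm, 92 mm high, with a square collar. Loose, 0.5 kg. Origin at the centre of the square mouth (52 mm inside, collar 62 mm outside), level with the rim, x and y square to its sides, z up. With its lid fully seated, the lid's knob centre is 20 mm above this point.
- ware_board: Plain wooden ware board on two battens, on which the five lids lie, 190 x 300 mm (x, y); it does not move. Origin at the centre of its underside, z up; its top is 28 mm above that.

How it is judged:
At the end, for the whole second after the job is handed in: Each of the four lids on its own pot: centred within 6 mm, within 3 mm of its seated height, tilted under 4 degrees, released, at rest; pots upright and within 40 mm of where they stood; spare lid upright on the board within 30 mm of where it lay (horizontal distance between teapot_lid_knob and teapot_mouth below 0.006 m and z of teapot_lid_knob in the frame of teapot_mouth between 0.017 and 0.023 m and angle between each of teapot_lid_knob, sugar_lid_knob, ginger_lid_knob, caddy_lid_knob's own z axis and vertical below 0.07 rad and angle between each of teapot_mouth, sugar_bowl_mouth, ginger_jar_mouth, tea_caddy_mouth's own z axis and vertical below 0.05 rad and distance of each of teapot_mouth, sugar_bowl_mouth, ginger_jar_mouth, tea_caddy_mouth from where it was at the start of the episode below 0.04 m and linear speed of each of teapot_lid, sugar_lid, ginger_lid, caddy_lid below 0.02 m/s and contact force between the fingers and teapot_lid below 0.05 N and horizontal distance between sugar_lid_knob and sugar_bowl_mouth below 0.006 m and z of sugar_lid_knob in the frame of sugar_bowl_mouth between 0.017 and 0.023 m and contact force between the fingers and sugar_lid below 0.05 N and horizontal distance between ginger_lid_knob and ginger_jar_mouth below 0.006 m and z of ginger_lid_knob in the frame of ginger_jar_mouth between 0.017 and 0.023 m and contact force between the fingers and ginger_lid below 0.05 N and horizontal distance between caddy_lid_knob and tea_caddy_mouth below 0.006 m and z of caddy_lid_knob in the frame of tea_caddy_mouth between 0.017 and 0.023 m and contact force between the fingers and caddy_lid below 0.05 N and distance of spare_lid_knob from where it was at the start of the episode below 0.03 m and angle between spare_lid_knob's own z axis and vertical below 0.1 rad); the robot touches nothing.
It fails at once if a pot is pushed more than 40 mm, lifted or tipped (distance of any of teapot_mouth, sugar_bowl_mouth, ginger_jar_mouth, tea_caddy_mouth from where it was at the start of the episode above 0.04 m or angle between any of teapot_mouth, sugar_bowl_mouth, ginger_jar_mouth, tea_caddy_mouth's own z axis and vertical above 0.35 rad).
It fails at once if the spare lid is moved more than 30 mm (distance of spare_lid_knob from where it was at the start of the episode above 0.03 m).
It fails at once if a lid is dropped: let go of above a pot while still more than 20 mm too high ((horizontal distance between teapot_lid_knob and teapot_mouth below 0.04 m and z of teapot_lid_knob in the frame of teapot_mouth above 0.04 m and contact force between the fingers and teapot_lid below 0.05 N) or (horizontal distance between sugar_lid_knob and sugar_bowl_mouth below 0.04 m and z of sugar_lid_knob in the frame of sugar_bowl_mouth above 0.04 m and contact force between the fingers and sugar_lid below 0.05 N) or (horizontal distance between ginger_lid_knob and ginger_jar_mouth below 0.04 m and z of ginger_lid_knob in the frame of ginger_jar_mouth above 0.04 m and contact force between the fingers and ginger_lid below 0.05 N) or (horizontal distance between caddy_lid_knob and tea_caddy_mouth below 0.04 m and z of caddy_lid_knob in the frame of tea_caddy_mouth above 0.04 m and contact force between the fingers and caddy_lid below 0.05 N)).
It also fails if it takes over 112 s, if anything falls off the work surface, if the arm or the gripper's body presses on something with over 40 N, if the wrist force passes 120 N, or if a joint passes its speed limit or range.

## Working session

There is one attempt and no reset: what is moved stays moved. The work goes in short steps, Python scripts to look and compute and a tool call to move; the robot and the scene stay as the last step left them, time stands still between calls to the robot, and variables do not carry over. Pictures are saved under pics/ and viewed, about 12 in all and at most 16, crops included, and the job is handed in when it is done.

Besides the shell and the picture viewer there is one more tool, called after "Call:" in YAML: its name, and indented under it one key for each argument. carry_out: Moves the arm, as the interface text tells. Its arguments: {"type":"object","properties":{"plan":{"type":"array","items":{"type":"array","items":{"type":"number"}}},"newtons":{"type":"number"}},"required":["plan"]}

```bash
mkdir -p pics; cat > h.py <<'E'
import numpy as np, cv2
from plant import manip
from scipy.spatial.transform import Rotation as R
def rot(a):
    a=np.array(a,float)
    if a.shape==(3,3): return a
    return R.from_rotvec(a).as_matrix() if a.size==3 else R.from_quat(a).as_matrix()
def snap(n,f=None):
    c=manip.calibration(n); im,d=manip.snapshot(n); 
    if f: cv2.imwrite('pics/'+f,im)
    return im,d,c
def cloud(d,c):
    h,w=d.shape; fl=h/2/np.tan(np.radians(c['vfov'])/2)
    v,u=np.mgrid[:h,:w]
    P=np.stack([(u-c['cx'])/fl*d,(v-c['cy'])/fl*d,d],-1)
    W=P@rot(c['attitude']).T+np.array(c['eye']); W[d==0]=np.nan
    return W
E
python3 - <<'E'
from h import *
print(manip.state())
for n in ('top','scene'):
    im,d,c=snap(n,n+'0.png'); print(c); np.save(n+'0.npy',cloud(d,c))
    print((d>0).mean())
E
```

```text
{'t': 0.0, 'q': array([ 1.12522217e+00,  1.16462370e-01,  1.44228582e+00, -3.76147149e-06,
        1.58400316e+00, -3.78012595e-02]), 'joint_vel': array([ 1.69419106e-03, -3.77381225e-04,  1.81338468e-05, -3.34457298e-04,
       -6.98449426e-04, -1.07461581e-03]), 'effort': array([-8.64331269e-04, -7.32034707e+01, -6.32454515e+01,  3.07061623e-05,
        6.76833530e-03,  5.94103267e-05]), 'eef_pos': array([0.26760511, 0.61946821, 0.23056534]), 'tcp_rot': array([-6.36044187e-01, -3.07625253e+00,  1.76842601e-03]), 'contact_force': array([ 0.60418658, -0.09251634, -0.63500777]), 'moment': array([-0.02009486,  0.0102418 ,  0.00060779]), 'opening': 0.08547634128872894}
{'vfov': 51.194207164292884, 'cx': 253.8181159991776, 'cy': 191.17098526458742, 'eye': array([ 0.34419961, -0.01755587,  1.15492674]), 'attitude': array([-2.09629942,  2.14265464, -0.2193078 ])}
0.9961039225260416
{'vfov': 44.22179211656946, 'cx': 250.44637911044532, 'cy': 189.6134293131829, 'eye': array([-0.10921934, -1.20750925,  0.84240425]), 'attitude': array([-2.01589317,  0.54018863, -0.30222182])}
0.9465586344401041
```

View pics/top0.png

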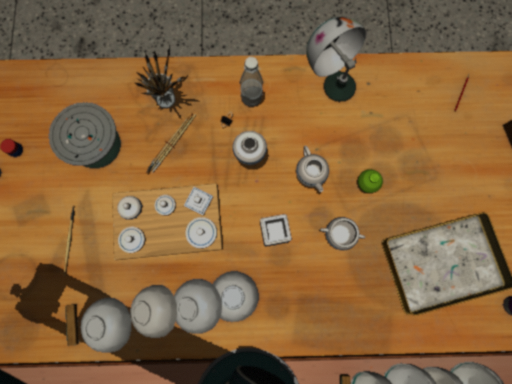

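View pics/scene0.png

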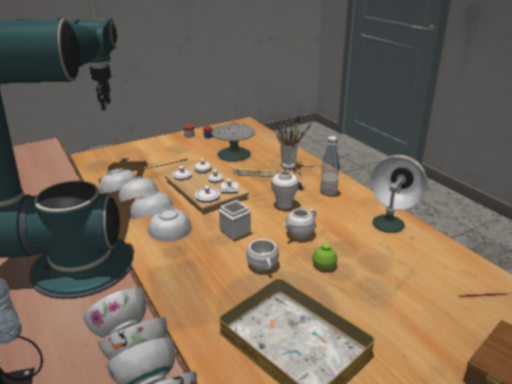

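Top view: lids at about (129,206), (164,204), (199,200 – square), (131,239) and (201,233). The ginger jar is at (250,149), teapot (313,170), caddy (276,230) and sugar bowl (343,234). The scene view agrees. Next I'll get numbers from depth.

```bash
python3 - <<'E'
from h import *
W=np.load('top0.npy'); im=cv2.imread('pics/top0.png')
z=W[...,2]; hsv=cv2.cvtColor(im,cv2.COLOR_BGR2HSV)
print('table z',np.nanmedian(z[250:300,270:370]),'board', np.nanmedian(z[215:225,150:180]))
for nm,(u,v) in dict(l1=(129,206),l2=(164,204),sq=(199,200),l4=(131,239),l5=(201,233),ging=(250,149),tea=(313,170),cad=(276,230),sug=(343,234)).items():
    r=30 if nm in('ging','tea','cad','sug') else 18
    sub=W[v-r:v+r,u-r:u+r].reshape(-1,3)
    s=hsv[v-r:v+r,u-r:u+r,1].reshape(-1)
    zt=np.nanmax(sub[:,2]);
    t=sub[sub[:,2]>zt-(0.010)]
    f=sub[(sub[:,2]>0.033)&(s<70)]
    print(nm,'zmax',zt.round(4),'top c',t.mean(0).round(4),len(t),'ext',np.ptp(t[:,:2],0).round(3),'| white c',((f.max(0)+f.min(0))/2).round(4),np.ptp(f,0).round(3),'hist',np.histogram(sub[:,2],bins=np.arange(-.005,.15,.01))[0])
E
```

```text
table z -0.000384035723042242 board 0.02746004710491745
l1 zmax 0.0778 top c [0.5307 0.324  0.0732] 30 ext [0.014 0.014] | white c [0.5293 0.3221 0.0556] [0.06  0.06  0.044] hist [184   2  66 598  58 329  21  25   7   0   0   0   0   0   0]
l2 zmax 0.0721 top c [0.5345 0.2238 0.0672] 29 ext [0.015 0.014] | white c [0.5366 0.2248 0.0539] [0.056 0.054 0.036] hist [ 91   1  98 766 251  44  11  23   0   0   0   0   0   0   0]
sq zmax 0.0714 top c [0.5451 0.1311 0.0672] 37 ext [0.017 0.02 ] | white c [0.5467 0.1307 0.0525] [0.078 0.079 0.038] hist [119   0  80 618 341  91  10  31   0   0   0   0   0   0   0]
l4 zmax 0.074 top c [0.4398 0.3158 0.0681] 37 ext [0.016 0.016] | white c [0.4405 0.3161 0.055 ] [0.069 0.069 0.038] hist [ 16   0  86 654 405  86   8  34   0   0   0   0   0   0   0]
l5 zmax 0.0737 top c [0.4549 0.1228 0.0685] 36 ext [0.016 0.016] | white c [0.4558 0.123  0.0534] [0.081 0.081 0.041] hist [  2   0  59 486 585 124   3  34   0   0   0   0   0   0   0]
ging zmax 0.1248 top c [ 0.6814 -0.017   0.1198] 87 ext [0.04  0.041] | white c [ 0.6828 -0.0181  0.0791] [0.092 0.091 0.091] hist [2551   65   31   20   22   21    8   10   28   83  355  263   86    0
    0]
tea zmax 0.083 top c [ 0.6237 -0.1946  0.0763] 132 ext [0.089 0.064] | white c [ 0.6259 -0.1947  0.0582] [0.13  0.088 0.05 ] hist [2576  137   52   19   46   82  221  313   89    0    0    0    0    0
    0]
cad zmax 0.0965 top c [ 0.456  -0.0821  0.0913] 166 ext [0.069 0.07 ] | white c [ 0.4545 -0.082   0.0649] [0.08  0.079 0.063] hist [2696  184  134   20   18   27   21   33  213  173    5    0    0    0
    0]
sug zmax 0.0684 top c [ 0.4444 -0.268   0.062 ] 161 ext [0.077 0.077] | white c [ 0.4438 -0.2687  0.0507] [0.086 0.114 0.035] hist [2594  310  111   71   74  156  205   10    0    0    0    0    0    0
    0]
```

```bash
cat >> h.py <<'E'
def go(xyz,yaw=0):
    """row (mm, rotvec) to reach TCP xyz, tool down; yaw=0: tool y along world +y, tool x along -x"""
    s=manip.state(); T=rot(s['tcp_rot'])
    G=R.from_euler('z',yaw).as_matrix()@np.diag([-1.,1,-1])
    print('shift',(T.T@(np.array(xyz)-s['eef_pos'])*1000).round(1),'turn',R.from_matrix(T.T@G).as_rotvec().round(3),'t',round(s['t'],2),'at',s['eef_pos'].round(4),'open',round(s['opening'],4),'F',s['contact_force'].round(1))
E
python3 - <<'E'
from h import *
c=manip.calibration('wrist'); T=rot(manip.state()['tcp_rot']); print(c['vfov'],c['cx'],c['cy'],(T.T@(c['eye']-manip.state()['eef_pos'])).round(4)); print((T.T@rot(c['attitude'])).round(3))
go([.45,.22,.30],0)
E
```

```text
69.54417372195788 257.84504828200716 191.4661487502378 [ 7.100e-02 -1.000e-04 -1.433e-01]
[[-0.001 -0.96  -0.28 ]
 [ 1.    -0.001 -0.001]
 [ 0.001 -0.28   0.96 ]]
shift [-325.8 -294.5  -69.1] turn [-0.001 -0.    -0.408] t 0.1 at [0.2676 0.6195 0.2306] open 0.0854 F [-0.5 -0.4 -0.6]
```

Call:
carry_out:
  plan:
    - [-326,-294,-69,0,0,-0.408,0]
    - [-326,-294,-69,0,0,-0.408,0]
    - [-326,-294,-69,0,0,-0.408,0]
    - [-326,-294,-69,0,0,-0.408,0]
    - [-326,-294,-69,0,0,-0.408,0]
    - [-326,-294,-69,0,0,-0.408,0]
    - [-326,-294,-69,0,0,-0.408,0]
    - [-326,-294,-69,0,0,-0.408,0]
    - [-326,-294,-69,0,0,-0.408,0]
    - [-326,-294,-69,0,0,-0.408,0]
    - [-326,-294,-69,0,0,-0.408,0]
  newtons: 40

```text
t: 1.48
eef_pos: [0.4499, 0.2215, 0.3]
tcp_rot: [0.003, -3.141, 0.0]
contact_force: [-0.4, 0.4, 0.1]
opening: 0.0425
```

```bash
python3 - <<'E'
from h import *
go([.45,.22,.30],0)
im,d,c=snap('wrist','w1.png'); W=cloud(d,c); np.save('w1.npy',W)
print('board',np.nanmedian(W[...,2][(W[...,2]>.02)&(W[...,2]<.035)]))
z=W[...,2]
for nm,(x,y) in dict(ging=(.530,.323),tea=(.5355,.2243),sq=(.546,.131),spare=(.440,.316),sug=(.455,.123)).items():
    k=np.hypot(W[...,0]-x,W[...,1]-y)<.02
    zm=np.nanpercentile(z[k],99.5); t=W[k&(z>zm-.004)]
    print(nm,zm.round(4),((t.max(0)+t.min(0))/2).round(4),t.mean(0).round(4),np.ptp(t,0).round(4),len(t))
    if nm=='sq':
        m=(k&(z>zm-.004)).astype(np.uint8); 
        p=t[:,:2].astype(np.float32); print(cv2.minAreaRect(p*1000))
        f=W[(np.hypot(W[...,0]-x,W[...,1]-y)<.05)&(z>.0345)][:,:2].astype(np.float32); print('flange',cv2.minAreaRect(f*1000))
E
```

```text
shift [-0.1 -1.5 -0. ] turn [-0.    -0.001  0.002] t 1.48 at [0.4499 0.2215 0.3   ] open 0.0425 F [-0.4  0.4  0.1]
board 0.028586227266467146
ging 0.0772 [0.5321 0.3228 0.0758] [0.5323 0.3224 0.0755] [0.0128 0.0131 0.0051] 61
tea 0.0701 [0.5371 0.2229 0.0683] [0.537  0.2235 0.0686] [0.0141 0.0147 0.004 ] 81
sq 0.0709 [0.5471 0.13   0.069 ] [0.5468 0.1297 0.069 ] [0.0178 0.0178 0.0043] 104
((547.065185546875, 129.86705017089844), (16.335540771484375, 15.787881851196289), 62.031158447265625)
flange ((538.5257568359375, 133.28878784179688), (65.930419921875, 80.13543701171875), 67.52733612060547)
spare 0.0708 [0.4427 0.3142 0.069 ] [0.4423 0.314  0.0692] [0.018  0.017  0.0041] 135
sug 0.071 [0.4574 0.1219 0.0693] [0.4574 0.122  0.0693] [0.0169 0.017  0.0044] 134
```

View pics/w1.png

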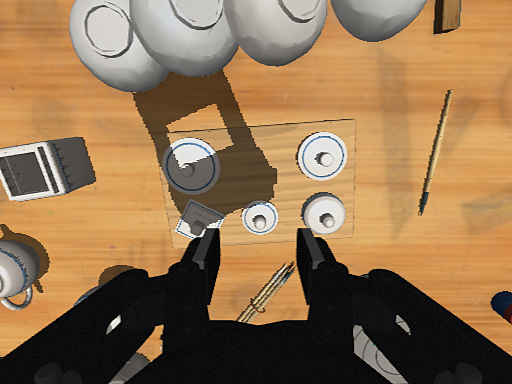

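Wrist view shows knobs at about tea (260,220), square (199,229), sugar (187,170), spare (323,158) and ginger (325,221). Positions agree with the top view within 3 mm, and knob tops are at 0.070/0.077 as they should be. The pots are next.

Call:
carry_out:
  plan:
    - [-20,-341,-30,0,0,0,0]
    - [-20,-341,-30,0,0,0,0]
    - [-20,-341,-30,0,0,0,0]
    - [-20,-341,-30,0,0,0,0]
    - [-20,-341,-30,0,0,0,0]
    - [-20,-341,-30,0,0,0,0]
    - [-20,-341,-30,0,0,0,0]
    - [-20,-341,-30,0,0,0,0]

```text
t: 2.52
eef_pos: [0.4705, -0.1198, 0.3302]
tcp_rot: [0.001, -3.141, -0.0]
contact_force: [-0.0, -0.7, -0.0]
opening: 0.0425
```

```bash
python3 - <<'E'
from h import *
go([.47,-.12,.33],0)
im,d,c=snap('wrist','w2.png'); W=cloud(d,c); np.save('w2.npy',W)
z=W[...,2]; print('table',np.nanmedian(z[(z>-.01)&(z<.01)]))
for nm,(x,y),r,h in (('tea',(.624,-.195),.045,.078),('sug',(.444,-.268),.05,.063),('ging',(.682,-.017),.05,.122),('cad',(.456,-.082),.055,.092)):
    k=(np.hypot(W[...,0]-x,W[...,1]-y)<r)
    t=W[k&(abs(z-h)<.004)][:,:2]*1000; print(nm,len(t),'mean',t.mean(0).round(1),'range mid',((t.max(0)+t.min(0))/2).round(1),np.ptp(t,0).round(1))
    t=t.astype(np.float32)
    if nm=='cad': print(cv2.minAreaRect(t))
    else: print(cv2.minEnclosingCircle(t))
E
```

```text
shift [ 0.5 -0.2  0.2] turn [ 0.    -0.     0.001] t 2.52 at [ 0.4705 -0.1198  0.3302] open 0.0425 F [-0.  -0.7 -0. ]
table 0.0007113755639295838
tea 98 mean [ 629.  -176.3] range mid [ 630.  -177.5] [42.6 15. ]
((629.9969482421875, -182.68545532226562), 21.422639846801758)
sug 612 mean [ 445.7 -272.1] range mid [ 446.8 -272.3] [77.7 78.7]
((446.6324462890625, -271.91680908203125), 39.755531311035156)<stdin>:7: RuntimeWarning: Mean of empty slice.
  ret = um.true_divide(
Traceback (most recent call last):
ValueError: zero-size array to reduction operation maximum which has no identity
```

View pics/w2.png

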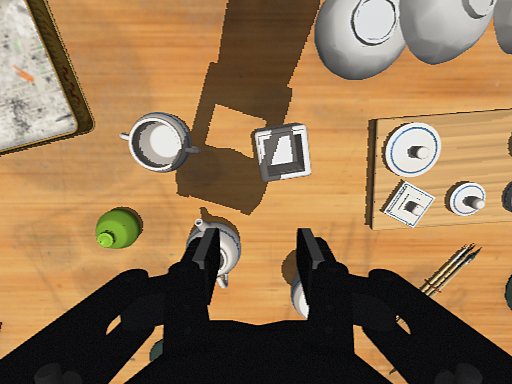

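Sugar bowl at (158,142) and caddy at (281,152) are clear; the fingers hide the teapot and ginger jar. I'll move 130 mm further out.

Call:
carry_out:
  plan:
    - [-130,15,0,0,0,0,0]
    - [-130,15,0,0,0,0,0]
    - [-130,15,0,0,0,0,0]
    - [-130,15,0,0,0,0,0]
    - [-130,15,0,0,0,0,0]

```text
t: 3.2
eef_pos: [0.5996, -0.1051, 0.3312]
tcp_rot: [-0.001, 3.14, -0.001]
contact_force: [-0.7, -0.3, 0.5]
opening: 0.0426
```

```bash
python3 - <<'E'
from h import *
go([.60,-.105,.33],0)
W2=np.load('w2.npy')
im,d,c=snap('wrist','w3.png'); W3=cloud(d,c); np.save('w3.npy',W3)
for nm,(x,y),r,h,WW in (('tea',(.626,-.197),.036,.078,[W3]),('sug',(.446,-.272),.05,.063,[W2]),('ging',(.683,-.018),.05,.122,[W3]),('cad',(.456,-.082),.055,.092,[W2,W3])):
  for W in WW:
    z=W[...,2]
    k=(np.hypot(W[...,0]-x,W[...,1]-y)<r)
    t=W[k&(abs(z-h)<.005)][:,:2]*1000
    if len(t)<5: print(nm,'none');continue
    print(nm,len(t),'mean',t.mean(0).round(1),'mid',((t.max(0)+t.min(0))/2).round(1),np.ptp(t,0).round(1))
    t=t.astype(np.float32); print(cv2.minAreaRect(t) if nm=='cad' else cv2.minEnclosingCircle(t))
# square lid yaw, w2 view
W=W2; z=W[...,2]; k=np.hypot(W[...,0]-.547,W[...,1]-.130)<.05
for lo,hi in((.0345,.05),(.0375,.045),(.06,.073)):
    t=(W[k&(z>lo)&(z<hi)][:,:2]*1000).astype(np.float32); print(len(t),cv2.minAreaRect(t))
for nm,(x,y) in dict(tea=(.5355,.2243),sq=(.546,.131),sug=(.455,.123)).items():
    k=np.hypot(W[...,0]-x,W[...,1]-y)<.02; t=W[k&(z>.066)]; print(nm,((t.max(0)+t.min(0))/2).round(4),np.ptp(t,0).round(3))
E
```

```text
shift [-0.4  0.1  1.2] turn [-0.     0.001  0.001] t 3.2 at [ 0.5996 -0.1051  0.3312] open 0.0426 F [-0.7 -0.3  0.5]
tea 513 mean [ 627.2 -196.6] mid [ 627.8 -198.2] [60.1 62.5]
((628.4495849609375, -197.76161193847656), 31.682584762573242)
sug 658 mean [ 445.1 -271. ] mid [ 447.1 -272.3] [78.3 78.7]
((446.77288818359375, -271.850830078125), 39.82768630981445)
ging 204 mean [679.1 -16.9] mid [685.2 -19.6] [37.6 40.2]
((685.8698120117188, -19.47245979309082), 20.43775177001953)
cad 647 mean [457.6 -83.7] mid [458.  -84.8] [70.2 70.4]
((458.3014831542969, -84.53605651855469), (62.35086441040039, 61.927696228027344), 8.941763877868652)
cad 873 mean [456.2 -83.7] mid [458.3 -83.9] [69.9 70.1]
((458.2520446777344, -84.37017059326172), (62.33275604248047, 62.21820068359375), 9.028608322143555)
1206 ((539.9494018554688, 131.21315002441406), (65.91453552246094, 78.95349884033203), 62.67223358154297)
929 ((539.9494018554688, 131.21315002441406), (65.91453552246094, 78.95349884033203), 62.67223358154297)
132 ((547.33984375, 128.03321838378906), (16.646352767944336, 16.699737548828125), 65.73784637451172)
tea [0.5377 0.2227 0.0683] [0.015 0.015 0.005]
sq [0.5473 0.1279 0.0686] [0.018 0.017 0.005]
sug [0.4583 0.1206 0.0693] [0.017 0.018 0.006]
```

View pics/w3.png

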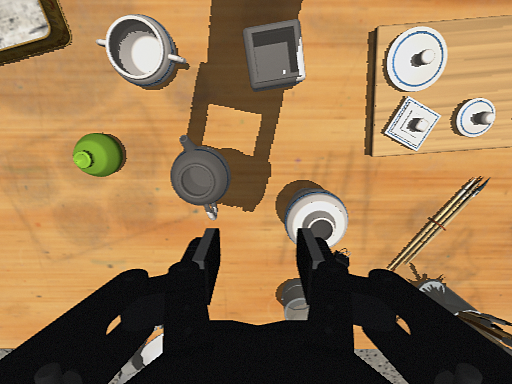

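Teapot mouth at (200,178), ginger neck at (322,228), partly beside a finger. The caddy yaw is 9.0° in both views. The square lid's flange mask caught the sugar lid's edge, so I'll tighten it.

```bash
python3 - <<'E'
from h import *
for f in ('w1','w2','w3'):
    W=np.load(f+'.npy'); z=W[...,2]; r=np.hypot(W[...,0]-.547,W[...,1]-.129)
    t=(W[(r<.0445)&(z>.0345)&(np.hypot(W[...,0]-.458,W[...,1]-.121)>.0455)][:,:2]*1000).astype(np.float32); print(f,len(t),cv2.minAreaRect(t))
W=np.load('w3.npy'); z=W[...,2]
for lo in (.0755,.077,.0785):
    t=(W[(np.hypot(W[...,0]-.628,W[...,1]+.198)<.036)&(z>lo)&(z<.085)][:,:2]*1000).astype(np.float32); print(lo,len(t),cv2.minEnclosingCircle(t),t.max(0)/2+t.min(0)/2,np.ptp(t,0))
go([.537,.223,.20])
E
```

```text
w1 1200 ((547.8131713867188, 129.21917724609375), (61.92925262451172, 62.49410629272461), 62.48011779785156)
w2 1354 ((548.0470581054688, 128.61636352539062), (63.29433822631836, 62.01291275024414), 62.476470947265625)
w3 1714 ((548.2353515625, 128.9153289794922), (62.987064361572266, 61.957584381103516), 62.455322265625)
0.0755 355 ((628.2755126953125, -197.5938720703125), 27.681447982788086) [ 628.39185 -197.31021] [53.224426 53.66365 ]
0.077 295 ((628.30908203125, -197.43992614746094), 27.05828094482422) [ 628.86926 -197.88739] [52.269714 52.378082]
0.0785 126 ((628.553466796875, -197.78114318847656), 26.157577514648438) [ 628.6428  -197.33826] [51.816833 51.167404]
shift [ 62.7 328.4 131.1] turn [-0.     0.002  0.   ] t 3.25 at [ 0.5996 -0.1053  0.3314] open 0.0423 F [0.6 0.4 0.2]
```

Call:
carry_out:
  plan:
    - [63,328,40,0,0,0,0]
    - [63,328,40,0,0,0,0]
    - [63,328,120,0,0,0,0]
    - [63,328,180,0,0,0,0]
    - [63,328,221,0,0,0,0]
    - [63,328,221,0,0,0,0]
    - [63,328,221,0,0,0,0]
    - [63,328,221,0,0,0,0]
    - [63,328,221,0,0,0,0]

```text
t: 4.38
eef_pos: [0.5377, 0.2221, 0.1109]
tcp_rot: [-0.0, 3.14, 0.001]
contact_force: [-0.4, -0.8, 0.1]
opening: 0.0427
```

```bash
python3 - <<'E'
from h import *
go([.537,.223,.049])
im,d,c=snap('wrist','w4.png'); W=cloud(d,c);z=W[...,2]
for nm,(x,y) in dict(tea=(.5355,.2243)).items():
    k=np.hypot(W[...,0]-x,W[...,1]-y)<.02; t=W[k&(z>.064)&(z<.075)]; print(nm,((t.max(0)+t.min(0))/2).round(4),np.ptp(t,0).round(3))
E
```

```text
shift [ 0.8  0.9 61.9] turn [0.    0.002 0.   ] t 4.38 at [0.5377 0.2221 0.1109] open 0.0427 F [-0.4 -0.8  0.1]
tea [0.5374 0.2237 0.0676] [0.016 0.017 0.007]
```

View pics/w4.png

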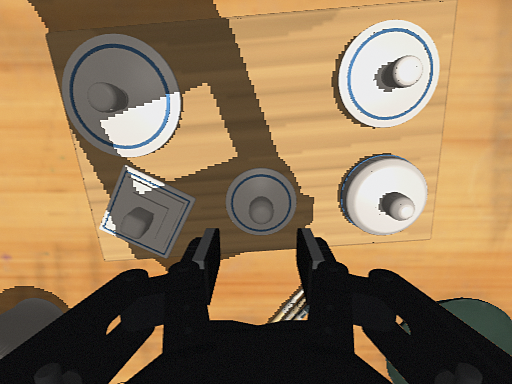

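The knob sits centred between the fingers, at (262,210). Descend and close.

Call:
carry_out:
  plan:
    - [0,1,30,0,0,0,0]
    - [0,1,55,0,0,0,0]
    - [0,1,62,0,0,0,0]
    - [0,1,62,0,0,0,0]
    - [0,1,62,0,0,0,-1]
    - [0,1,62,0,0,0,-1]
    - [0,1,62,0,0,0,-1]
    - [0,1,62,0,0,0,-1]
    - [0,1,62,0,0,0,-1]
    - [0,1,62,0,0,0,-1]
  newtons: 40

```text
t: 5.68
eef_pos: [0.538, 0.2236, 0.0487]
tcp_rot: [-0.0, 3.14, 0.001]
contact_force: [-0.1, -1.1, 6.8]
opening: 0.0165
```

Call:
carry_out:
  plan:
    - [0,0,-20,0,0,0,-1]
    - [0,0,-60,0,0,0,-1]
    - [0,0,-110,0,0,0,-1]
    - [0,0,-150,0,0,0,-1]
    - [0,0,-150,0,0,0,-1]
    - [0,0,-150,0,0,0,-1]

```text
t: 6.42
eef_pos: [0.5371, 0.2234, 0.1974]
tcp_rot: [0.0, -3.142, -0.0]
contact_force: [-1.1, -1.8, -2.0]
opening: 0.0168
```

```bash
python3 - <<'E'
from h import *
go([.6284,-.1975,.13])
im,d,c=snap('wrist','w5.png'); W=cloud(d,c); 
z=W[...,2]; p=manip.state()['eef_pos']; k=(np.hypot(W[...,0]-p[0],W[...,1]-p[1])<.035)&(z>p[2]-.035)&(z<p[2]-.005)
t=W[k]; print(len(t),t.min(0).round(4),t.max(0).round(4),p)
x,y=.5480,.129
E
```

```text
shift [ -91.2 -421.    67.4] turn [ 0. -0.  0.] t 6.42 at [0.5371 0.2234 0.1974] open 0.0168 F [-1.1 -1.8 -2. ]
1585 [0.5084 0.1945 0.1867] [0.5663 0.2519 0.1917] [0.53696756 0.22336184 0.19665721]
```

View pics/w5.png

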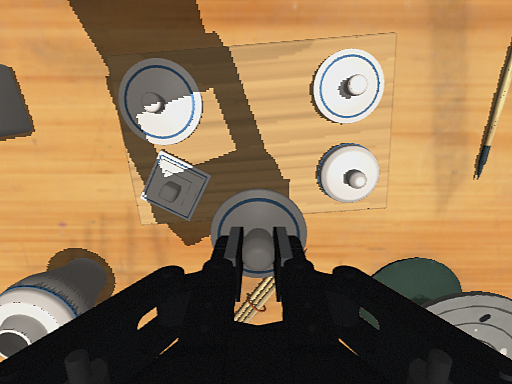

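The lid hangs level; its measured centre (.537,.223) matches the TCP, so camera and arm agree. Carry it to the teapot.

Call:
carry_out:
  plan:
    - [-91,-421,0,0,0,0,-1]
    - [-91,-421,0,0,0,0,-1]
    - [-91,-421,0,0,0,0,-1]
    - [-91,-421,0,0,0,0,-1]
    - [-91,-421,0,0,0,0,-1]
    - [-91,-421,0,0,0,0,-1]
    - [-91,-421,0,0,0,0,-1]
    - [-91,-421,0,0,0,0,-1]
    - [-91,-421,30,0,0,0,-1]
    - [-91,-421,70,0,0,0,-1]
    - [-91,-421,72,0,0,0,-1]
    - [-91,-421,72,0,0,0,-1]

```text
t: 7.98
eef_pos: [0.6287, -0.1971, 0.1263]
tcp_rot: [-0.001, 3.141, -0.0]
contact_force: [0.5, 1.2, -0.1]
opening: 0.0161
```

```bash
python3 - <<'E'
from h import *
go([.6284,-.1975,.091])
E
```

```text
shift [ 0.3 -0.4 35.3] turn [-0.     0.     0.001] t 7.97 at [ 0.6287 -0.1971  0.1263] open 0.0161 F [ 0.5  1.2 -0.1]
```

Lower slowly to seat, then check the force.

Call:
carry_out:
  plan:
    - [0,0,10,0,0,0,-1]
    - [0,0,20,0,0,0,-1]
    - [0,0,25,0,0,0,-1]
    - [0,0,29,0,0,0,-1]
    - [0,0,32,0,0,0,-1]
    - [0,0,34,0,0,0,-1]
    - [0,0,35,0,0,0,-1]
    - [0,0,35,0,0,0,-1]

```text
t: 8.98
eef_pos: [0.6284, -0.1975, 0.0903]
tcp_rot: [0.0, -3.142, -0.0]
contact_force: [-0.3, -0.7, -0.3]
opening: 0.0165
```

Call:
carry_out:
  plan:
    - [0,0,1,0,0,0,-1]
    - [0,0,1,0,0,0,-1]
    - [0,0,2,0,0,0,-1]
    - [0,0,2,0,0,0,-1]

```text
t: 9.48
eef_pos: [0.6289, -0.1977, 0.0897]
tcp_rot: [-0.0, 3.14, -0.001]
contact_force: [-2.7, 0.5, 11.5]
opening: 0.0162
```

Seated (11.5 N at TCP 0.0897). Release and rise.

Call:
carry_out:
  plan:
    - [0,0,-1,0,0,0,-1]
    - [0,0,-1,0,0,0,-0.4]
    - [0,0,-1,0,0,0,0]
    - [0,0,-1,0,0,0,0]
    - [0,0,-1,0,0,0,0]
    - [0,0,-20,0,0,0,0]
    - [0,0,-50,0,0,0,0]
    - [0,0,-110,0,0,0,0]
    - [40,0,-140,0,0,0,0]
    - [70,0,-140,0,0,0,0]
    - [70,0,-140,0,0,0,0]

```text
t: 10.85
eef_pos: [0.5575, -0.1976, 0.2308]
tcp_rot: [0.001, 3.139, -0.002]
contact_force: [0.3, 0.6, 0.9]
opening: 0.0428
```

```bash
python3 - <<'E'
from h import *
im,d,c=snap('wrist','w6.png'); W=cloud(d,c);z=W[...,2]
r=np.hypot(W[...,0]-.628,W[...,1]+.1975)
t=W[(r<.03)&(z>.1)]; print('knob',((t.max(0)+t.min(0))/2).round(4),t.max(0)[2],np.ptp(t,0).round(3))
t=W[(r<.035)&(z>.0775)]; print('flange',((t.max(0)+t.min(0))/2).round(4),np.ptp(t,0).round(3))
t=W[(r<.028)&(r>.02)&(z>.075)]; A=np.c_[t[:,:2]-t[:,:2].mean(0),np.ones(len(t))]; print('tilt',np.linalg.lstsq(A,t[:,2],rcond=None)[0])
go([.458,.121,.12])
E
```

```text
knob [ 0.628  -0.1981  0.1064] 0.11209391785160744 [0.017 0.017 0.011]
flange [ 0.6281 -0.1981  0.0954] [0.057 0.056 0.033]
tilt [ 0.01589371 -0.00781428  0.08353573]
shift [100.6 318.7 109.6] turn [-0.001  0.002 -0.   ] t 10.9 at [ 0.5583 -0.1976  0.2301] open 0.0427 F [1.  0.3 0.5]
```

View pics/w6.png

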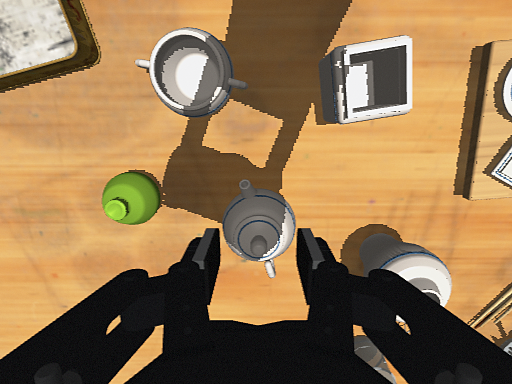

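Teapot lid at (260,240) is seated: knob top at .111, tilt about 1°, centred within 1 mm. The sugar lid is next.

Call:
carry_out:
  plan:
    - [100,319,0,0,0,0,0]
    - [100,319,0,0,0,0,0]
    - [100,319,0,0,0,0,0]
    - [100,319,0,0,0,0,0]
    - [100,319,30,0,0,0,0]
    - [100,319,80,0,0,0,0]
    - [100,319,115,0,0,0,0]
    - [100,319,115,0,0,0,0]
    - [100,319,115,0,0,0,0]
    - [100,319,115,0,0,0,0]

```text
t: 12.15
eef_pos: [0.4594, 0.1214, 0.1153]
tcp_rot: [0.001, 3.139, 0.001]
contact_force: [-0.2, 0.0, 1.1]
opening: 0.0426
```

```bash
python3 - <<'E'
from h import *
go([.458,.121,.049])
im,d,c=snap('wrist'); W=cloud(d,c);z=W[...,2]
for nm,(x,y) in dict(sug=(.458,.121),).items():
    k=np.hypot(W[...,0]-x,W[...,1]-y)<.02; t=W[k&(z>.06)&(z<.075)]; print(nm,((t.max(0)+t.min(0))/2).round(4),np.ptp(t,0).round(3))
E
```

```text
shift [ 1.6 -0.4 66.3] turn [ 0.     0.002 -0.   ] t 12.15 at [0.4594 0.1214 0.1153] open 0.0426 F [-0.2  0.   1.1]
sug [0.458  0.1216 0.0658] [0.019 0.018 0.011]
```

Call:
carry_out:
  plan:
    - [1,0,30,0,0,0,0]
    - [1,0,60,0,0,0,0]
    - [1,0,66,0,0,0,0]
    - [1,0,66,0,0,0,0]
    - [1,0,66,0,0,0,-1]
    - [1,0,66,0,0,0,-1]
    - [1,0,66,0,0,0,-1]
    - [1,0,66,0,0,0,-1]
    - [1,0,66,0,0,0,-1]
    - [1,0,66,0,0,0,-1]
  newtons: 40

```text
t: 13.45
eef_pos: [0.4581, 0.1215, 0.0487]
tcp_rot: [-0.0, 3.14, 0.0]
contact_force: [-1.9, -1.6, 6.9]
opening: 0.0161
```

Call:
carry_out:
  plan:
    - [0,0,-20,0,0,0,-1]
    - [0,0,-60,0,0,0,-1]
    - [0,0,-110,0,0,0,-1]
    - [0,0,-150,0,0,0,-1]
    - [0,0,-150,0,0,0,-1]
    - [0,0,-150,0,0,0,-1]

```text
t: 14.2
eef_pos: [0.4572, 0.1214, 0.1969]
tcp_rot: [0.0, -3.141, 0.0]
contact_force: [-0.4, -0.3, -1.7]
opening: 0.0166
```

```bash
python3 - <<'E'
from h import *
im,d,c=snap('wrist'); W=cloud(d,c); 
z=W[...,2]; p=manip.state()['eef_pos']; k=(np.hypot(W[...,0]-p[0],W[...,1]-p[1])<.05)&(z>p[2]-.035)&(z<p[2]-.005)
t=W[k]; print(len(t),t.min(0).round(4),t.max(0).round(4),'mid-tcp',((t.min(0)+t.max(0))/2-p).round(4))
go([.4468,-.272,.11])
E
```

```text
4386 [0.4144 0.0781 0.1858] [0.5    0.1636 0.1913] mid-tcp [ 0.0002 -0.0006 -0.0078]
shift [  10.2 -393.4   86.5] turn [-0.    -0.001  0.   ] t 14.25 at [0.457  0.1214 0.1963] open 0.0163 F [ 0.4  1.4 -1.1]
```

Call:
carry_out:
  plan:
    - [10,-393,0,0,0,0,-1]
    - [10,-393,0,0,0,0,-1]
    - [10,-393,0,0,0,0,-1]
    - [10,-393,0,0,0,0,-1]
    - [10,-393,0,0,0,0,-1]
    - [10,-393,0,0,0,0,-1]
    - [10,-393,0,0,0,0,-1]
    - [10,-393,40,0,0,0,-1]
    - [10,-393,80,0,0,0,-1]
    - [10,-393,86,0,0,0,-1]
    - [10,-393,86,0,0,0,-1]
    - [10,-393,86,0,0,0,-1]

```text
t: 15.75
eef_pos: [0.4481, -0.2717, 0.1131]
tcp_rot: [-0.001, 3.14, -0.002]
contact_force: [-0.2, 0.1, -0.1]
opening: 0.0166
```

```bash
python3 - <<'E'
from h import *
go([.4468,-.272,.075])
E
```

```text
shift [ 1.4 -0.2 38.1] turn [-0.001  0.002  0.   ] t 15.75 at [ 0.4481 -0.2717  0.1131] open 0.0166 F [-0.2  0.1 -0.1]
```

Call:
carry_out:
  plan:
    - [0,0,10,0,0,0,-1]
    - [0,0,20,0,0,0,-1]
    - [0,0,27,0,0,0,-1]
    - [0,0,31,0,0,0,-1]
    - [0,0,34,0,0,0,-1]
    - [0,0,36,0,0,0,-1]
    - [0,0,37,0,0,0,-1]
    - [0,0,38,0,0,0,-1]
    - [0,0,38,0,0,0,-1]

```text
t: 16.88
eef_pos: [0.4479, -0.2718, 0.0748]
tcp_rot: [-0.0, 3.14, -0.001]
contact_force: [-4.5, 2.2, 12.8]
opening: 0.0161
```

Seated (12.8 N at the expected height). Release and rise.

Call:
carry_out:
  plan:
    - [0,0,0,0,0,0,-1]
    - [0,0,-1,0,0,0,-0.4]
    - [0,0,-1,0,0,0,0]
    - [0,0,-1,0,0,0,0]
    - [0,0,-1,0,0,0,0]
    - [0,0,-20,0,0,0,0]
    - [0,0,-50,0,0,0,0]
    - [0,0,-110,0,0,0,0]
    - [40,0,-150,0,0,0,0]
    - [60,0,-150,0,0,0,0]
    - [60,0,-150,0,0,0,0]

```text
t: 18.25
eef_pos: [0.3869, -0.2717, 0.2251]
tcp_rot: [0.001, 3.14, -0.003]
contact_force: [-0.0, 0.5, -0.8]
opening: 0.0428
```

```bash
cat >> h.py <<'E'
def seated(x,y,h,r0,square=False):
    im,d,c=snap('wrist'); W=cloud(d,c);z=W[...,2]; r=np.hypot(W[...,0]-x,W[...,1]-y)
    t=W[(r<.03)&(z>h+.02)]; print('knob mid',((t.max(0)+t.min(0))/2).round(4),'top',t.max(0)[2].round(4),'want',h+.032,np.ptp(t,0).round(3))
    t=W[(r<r0+.006)&(z>h)]; print('flange mid',((t.max(0)+t.min(0))/2).round(4),np.ptp(t,0).round(3))
    t=W[(r<r0-.001)&(r>r0-.009)&(z>h-.005)]; A=np.c_[t[:,:2]-t[:,:2].mean(0),np.ones(len(t))]; print('tilt',np.linalg.lstsq(A,t[:,2],rcond=None)[0].round(4))
E
python3 - <<'E'
from h import *
seated(.4475,-.272,.063,.043)
go([.532,.3225,.115])
E
```

```text
knob mid [ 0.4472 -0.2722  0.0901] top 0.097 want 0.095 [0.017 0.018 0.014]
flange mid [ 0.4476 -0.2722  0.0801] [0.086 0.085 0.034]
tilt [ 0.0036 -0.0044  0.0682]
shift [-144.1  594.3  109.1] turn [-0.001  0.001 -0.   ] t 18.3 at [ 0.3875 -0.2716  0.2244] open 0.0428 F [ 1.   0.  -0.7]
```

Sugar lid seated and level. Now the ginger cap.

Call:
carry_out:
  plan:
    - [-144,594,0,0,0,0,0]
    - [-144,594,0,0,0,0,0]
    - [-144,594,0,0,0,0,0]
    - [-144,594,0,0,0,0,0]
    - [-144,594,0,0,0,0,0]
    - [-144,594,0,0,0,0,0]
    - [-144,594,0,0,0,0,0]
    - [-144,594,0,0,0,0,0]
    - [-144,594,0,0,0,0,0]
    - [-144,594,40,0,0,0,0]
    - [-144,594,90,0,0,0,0]
    - [-144,594,105,0,0,0,0]

```text
t: 19.8
eef_pos: [0.53, 0.3229, 0.1143]
tcp_rot: [0.002, -3.136, 0.004]
contact_force: [0.2, 0.8, 0.0]
opening: 0.0432
```

```bash
python3 - <<'E'
from h import *
im,d,c=snap('wrist'); W=cloud(d,c);z=W[...,2]
k=np.hypot(W[...,0]-.532,W[...,1]-.3225)<.02; t=W[k&(z>.067)&(z<.082)]; print(((t.max(0)+t.min(0))/2).round(4),np.ptp(t,0).round(3))
go([.532,.3225,.056])
E
```

```text
[0.5325 0.3236 0.0724] [0.017 0.017 0.011]
shift [-2.   0.3 58.5] turn [-0.002 -0.005  0.001] t 19.85 at [0.5303 0.3224 0.1145] open 0.0429 F [-0.4 -0.2 -1.1]
```

Call:
carry_out:
  plan:
    - [0,1,20,0,0,0,0]
    - [0,1,45,0,0,0,0]
    - [0,1,52,0,0,0,0]
    - [0,1,52,0,0,0,0]
    - [0,1,52,0,0,0,0]

```text
t: 20.48
eef_pos: [0.5319, 0.3237, 0.0677]
tcp_rot: [-0.0, 3.14, 0.001]
contact_force: [-0.5, -1.0, 0.2]
opening: 0.0424
```

Call:
carry_out:
  plan:
    - [0,0,8,0,0,0,0]
    - [0,0,12,0,0,0,0]
    - [0,0,12,0,0,0,0]
    - [0,0,12,0,0,0,-1]
    - [0,0,12,0,0,0,-1]
    - [0,0,12,0,0,0,-1]
    - [0,0,12,0,0,0,-1]
    - [0,0,12,0,0,0,-1]
    - [0,0,12,0,0,0,-1]
  newtons: 40

```text
t: 21.6
eef_pos: [0.5315, 0.3235, 0.0546]
tcp_rot: [-0.0, 3.141, 0.0]
contact_force: [-0.1, -0.1, 4.1]
opening: 0.0162
```

Call:
carry_out:
  plan:
    - [0,0,-20,0,0,0,-1]
    - [0,0,-60,0,0,0,-1]
    - [0,0,-110,0,0,0,-1]
    - [0,0,-160,0,0,0,-1]
    - [0,0,-170,0,0,0,-1]
    - [0,0,-170,0,0,0,-1]
    - [0,0,-170,0,0,0,-1]

```text
t: 22.48
eef_pos: [0.5309, 0.3232, 0.2226]
tcp_rot: [0.0, -3.14, 0.002]
contact_force: [0.5, 0.4, -0.6]
opening: 0.0163
```

```bash
python3 - <<'E'
from h import *
im,d,c=snap('wrist'); W=cloud(d,c); 
z=W[...,2]; p=manip.state()['eef_pos']; k=(np.hypot(W[...,0]-p[0],W[...,1]-p[1])<.045)&(z>p[2]-.035)&(z<p[2]-.003)
t=W[k]; print(len(t),t.min(0).round(4),t.max(0).round(4),'mid-tcp',((t.min(0)+t.max(0))/2-p).round(4))
go([.685,-.019,.18])
E
```

```text
3294 [0.499  0.29   0.2014] [0.5634 0.3553 0.2196] mid-tcp [ 0.0003 -0.0006 -0.0121]
shift [-154.1 -342.2   42.7] turn [-0.001 -0.002  0.   ] t 22.52 at [0.5309 0.3232 0.2226] open 0.0161 F [-0.2 -0.9 -1.1]
```

Call:
carry_out:
  plan:
    - [-154,-342,0,0,0,0,-1]
    - [-154,-342,0,0,0,0,-1]
    - [-154,-342,0,0,0,0,-1]
    - [-154,-342,0,0,0,0,-1]
    - [-154,-342,0,0,0,0,-1]
    - [-154,-342,0,0,0,0,-1]
    - [-154,-342,10,0,0,0,-1]
    - [-154,-342,30,0,0,0,-1]
    - [-154,-342,42,0,0,0,-1]
    - [-154,-342,42,0,0,0,-1]
    - [-154,-342,42,0,0,0,-1]
    - [-154,-342,42,0,0,0,-1]

```text
t: 24.02
eef_pos: [0.6856, -0.0182, 0.1832]
tcp_rot: [-0.001, 3.14, -0.0]
contact_force: [-0.2, -0.5, -0.5]
opening: 0.0163
```

```bash
python3 - <<'E'
from h import *
go([.685,-.019,.1335])
E
```

```text
shift [ 0.7 -0.8 49.7] turn [-0.     0.001  0.001] t 24.02 at [ 0.6856 -0.0182  0.1832] open 0.0163 F [-0.2 -0.5 -0.5]
```

Call:
carry_out:
  plan:
    - [1,-1,12,0,0,0,-1]
    - [1,-1,22,0,0,0,-1]
    - [1,-1,30,0,0,0,-1]
    - [1,-1,36,0,0,0,-1]
    - [1,-1,41,0,0,0,-1]
    - [1,-1,44,0,0,0,-1]
    - [1,-1,46,0,0,0,-1]
    - [1,-1,47,0,0,0,-1]
    - [1,-1,48,0,0,0,-1]
    - [1,-1,49,0,0,0,-1]
    - [1,-1,49,0,0,0,-1]

```text
t: 25.4
eef_pos: [0.6844, -0.0195, 0.1333]
tcp_rot: [0.0, -3.142, 0.0]
contact_force: [0.6, 0.1, -0.7]
opening: 0.0165
```

Call:
carry_out:
  plan:
    - [0,0,1,0,0,0,-1]
    - [0,0,1,0,0,0,-1]
    - [0,0,2,0,0,0,-1]
    - [0,0,2,0,0,0,-1]

```text
t: 25.9
eef_pos: [0.6848, -0.0195, 0.1326]
tcp_rot: [-0.0, 3.14, -0.0]
contact_force: [-2.8, 0.4, 7.5]
opening: 0.0164
```

Seated exactly at the predicted 0.1326. Release, then rise.

Call:
carry_out:
  plan:
    - [0,0,0,0,0,0,-1]
    - [0,0,-1,0,0,0,-0.4]
    - [0,0,-1,0,0,0,0]
    - [0,0,-1,0,0,0,0]
    - [0,0,-1,0,0,0,0]
    - [0,0,-20,0,0,0,0]
    - [0,0,-50,0,0,0,0]
    - [0,0,-110,0,0,0,0]
    - [40,0,-130,0,0,0,0]
    - [70,0,-130,0,0,0,0]
    - [70,0,-130,0,0,0,0]

```text
t: 27.28
eef_pos: [0.6134, -0.0195, 0.2639]
tcp_rot: [-0.0, 3.139, -0.0]
contact_force: [0.0, -0.7, 0.1]
opening: 0.0425
```

```bash
python3 - <<'E'
from h import *
seated(.6848,-.0195,.122,.033)
go([.548,.129,.115],np.radians(-27.5))
go([.548,.129,.115],np.radians(62.5))
print(manip.state()['q'].round(2))
E
```

```text
knob mid [ 0.6849 -0.0203  0.149 ] top 0.156 want 0.154 [0.016 0.018 0.014]
flange mid [ 0.6851 -0.0204  0.139 ] [0.063 0.062 0.034]
tilt [ 0.0789 -0.0159  0.1263]
shift [ 66.5 148.5 148. ] turn [0.    0.002 0.48 ] t 27.32 at [ 0.6142 -0.0195  0.2631] open 0.0423 F [-0.3  0.1 -0.1]
shift [ 66.5 148.5 148. ] turn [-1.000e-03  2.000e-03 -1.091e+00] t 27.32 at [ 0.6142 -0.0195  0.2631] open 0.0423 F [-0.3  0.1 -0.1]
[-0.07 -0.02  1.53  0.    1.63 -1.64]
```

Call:
carry_out:
  plan:
    - [66,148,0,0,0,0.48,0]
    - [66,148,0,0,0,0.48,0]
    - [66,148,0,0,0,0.48,0]
    - [66,148,50,0,0,0.48,0]
    - [66,148,100,0,0,0.48,0]
    - [66,148,140,0,0,0.48,0]
    - [66,148,146,0,0,0.48,0]
    - [66,148,146,0,0,0.48,0]
    - [66,148,146,0,0,0.48,0]
    - [66,148,146,0,0,0.48,0]

```text
t: 28.58
eef_pos: [0.549, 0.1286, 0.1167]
tcp_rot: [0.746, 3.05, 0.001]
contact_force: [0.5, -0.8, -0.3]
opening: 0.0427
```

```bash
python3 - <<'E'
from h import *
im,d,c=snap('wrist','w7.png'); W=cloud(d,c);z=W[...,2]
r=np.hypot(W[...,0]-.548,W[...,1]-.129); t=W[(r<.02)&(z>.06)&(z<.075)]; print(((t.max(0)+t.min(0))/2).round(4),np.ptp(t,0).round(3))
for lo in (.0345,.038):
  t=(W[(r<.047)&(z>lo)&(z<.05)][:,:2]*1000).astype(np.float32); print(cv2.minAreaRect(t))
go([.548,.129,.049],np.radians(-27.5))
E
```

```text
[0.5474 0.1296 0.0657] [0.019 0.02  0.011]
((547.5634155273438, 129.84884643554688), (62.08328628540039, 61.23297882080078), 62.287628173828125)
((547.5634155273438, 129.84884643554688), (62.08328628540039, 61.23297882080078), 62.287628173828125)
shift [ 1.  -0.1 67.4] turn [0.001 0.001 0.   ] t 28.62 at [0.5488 0.1285 0.1164] open 0.0431 F [ 0.2 -0.3  0.3]
```

View pics/w7.png

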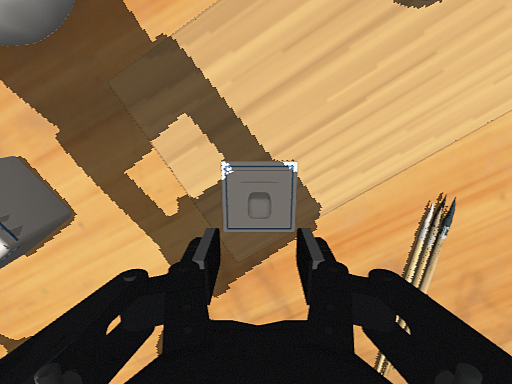

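The lid is square to the fingers, knob at (259,205). Grasp.

Call:
carry_out:
  plan:
    - [1,0,30,0,0,0,0]
    - [1,0,60,0,0,0,0]
    - [1,0,67,0,0,0,0]
    - [1,0,67,0,0,0,0]
    - [1,0,67,0,0,0,-1]
    - [1,0,67,0,0,0,-1]
    - [1,0,67,0,0,0,-1]
    - [1,0,67,0,0,0,-1]
    - [1,0,67,0,0,0,-1]
    - [1,0,67,0,0,0,-1]
  newtons: 40

```text
t: 29.88
eef_pos: [0.5482, 0.1291, 0.0497]
tcp_rot: [0.746, 3.05, 0.001]
contact_force: [-1.3, -0.1, 6.6]
opening: 0.016
```

Call:
carry_out:
  plan:
    - [0,0,-20,0,0,0,-1]
    - [0,0,-60,0,0,0,-1]
    - [0,0,-110,0,0,0,-1]
    - [0,0,-150,0,0,0,-1]
    - [0,0,-150,0,0,0,-1]
    - [0,0,-150,0,0,0,-1]

```text
t: 30.62
eef_pos: [0.5473, 0.1289, 0.1985]
tcp_rot: [0.746, 3.051, 0.0]
contact_force: [0.8, 0.7, -2.1]
opening: 0.0161
```

```bash
python3 - <<'E'
from h import *
im,d,c=snap('wrist'); W=cloud(d,c); s=manip.state()
z=W[...,2]; p=s['eef_pos']; k=(np.hypot(W[...,0]-p[0],W[...,1]-p[1])<.05)&(z>p[2]-.035)&(z<p[2]-.004)
L=(W[k]-p)@rot(s['tcp_rot']); print('in tool',L.min(0).round(4),L.max(0).round(4)); print(cv2.minAreaRect((L[:,:2]*1000).astype(np.float32)))
go([.4583,-.0845,.14],np.radians(9))
E
```

```text
in tool [-0.0307 -0.0313  0.004 ] [0.0316 0.0309 0.0104]
((0.5425853729248047, -0.2286529541015625), (62.405155181884766, 62.143611907958984), 0.2610805332660675)
shift [ -19.7 -230.2   57.9] turn [-0.    -0.001 -0.637] t 30.68 at [0.5471 0.1289 0.1978] open 0.0159 F [-0.8  0.3 -1.1]
```

Call:
carry_out:
  plan:
    - [-20,-230,0,0,0,-0.637,-1]
    - [-20,-230,0,0,0,-0.637,-1]
    - [-20,-230,0,0,0,-0.637,-1]
    - [-20,-230,0,0,0,-0.637,-1]
    - [-20,-230,0,0,0,-0.637,-1]
    - [-20,-230,20,0,0,-0.637,-1]
    - [-20,-230,45,0,0,-0.637,-1]
    - [-20,-230,57,0,0,-0.637,-1]
    - [-20,-230,57,0,0,-0.637,-1]
    - [-20,-230,57,0,0,-0.637,-1]
    - [-20,-230,57,0,0,-0.637,-1]

```text
t: 32.05
eef_pos: [0.4594, -0.0843, 0.142]
tcp_rot: [-0.247, 3.131, -0.0]
contact_force: [0.8, -0.1, -0.8]
opening: 0.0163
```

```bash
python3 - <<'E'
from h import *
go([.4583,-.0845,.1045],np.radians(9))
E
```

```text
shift [ 1.2 -0.  37.5] turn [-0.     0.001  0.   ] t 32.05 at [ 0.4594 -0.0843  0.142 ] open 0.0163 F [ 0.8 -0.1 -0.8]
```

Call:
carry_out:
  plan:
    - [0,0,10,0,0,0,-1]
    - [0,0,19,0,0,0,-1]
    - [0,0,25,0,0,0,-1]
    - [0,0,29,0,0,0,-1]
    - [0,0,32,0,0,0,-1]
    - [0,0,34,0,0,0,-1]
    - [0,0,35,0,0,0,-1]
    - [0,0,36,0,0,0,-1]
    - [0,0,37,0,0,0,-1]
    - [0,0,37,0,0,0,-1]

```text
t: 33.3
eef_pos: [0.4592, -0.0843, 0.1047]
tcp_rot: [-0.247, 3.131, -0.0]
contact_force: [-1.0, 0.9, 3.7]
opening: 0.016
```

Call:
carry_out:
  plan:
    - [0,0,1,0,0,0,-1]
    - [0,0,1,0,0,0,-1]
    - [0,0,1,0,0,0,-1]

```text
t: 33.67
eef_pos: [0.4595, -0.0844, 0.1047]
tcp_rot: [-0.247, 3.131, -0.001]
contact_force: [-6.5, 1.3, 14.2]
opening: 0.016
```

Call:
carry_out:
  plan:
    - [0,0,0,0,0,0,-1]
    - [0,0,-1,0,0,0,-0.4]
    - [0,0,-1,0,0,0,0]
    - [0,0,-1,0,0,0,0]
    - [0,0,-1,0,0,0,0]
    - [0,0,-20,0,0,0,0]
    - [0,0,-50,0,0,0,0]
    - [0,0,-110,0,0,0,0]
    - [40,0,-160,0,0,0,0]
    - [70,0,-200,0,0,0,0]
    - [70,0,-200,0,0,0,0]
    - [70,0,-200,0,0,0,0]

```text
t: 35.17
eef_pos: [0.3899, -0.0952, 0.3037]
tcp_rot: [-0.246, 3.131, -0.0]
contact_force: [0.1, -0.4, -1.3]
opening: 0.043
```

```bash
python3 - <<'E'
from h import *
seated(.4585,-.0845,.092,.030)
im,d,c=snap('wrist'); W=cloud(d,c);z=W[...,2]; r=np.hypot(W[...,0]-.4585,W[...,1]+.0845)
t=(W[(r<.05)&(z>.0925)&(z<.105)][:,:2]*1000).astype(np.float32); print(cv2.minAreaRect(t))
go([.61,-.1,.34],0)
snap('scene','s9.png'); im,d,c=snap('top','t9.png'); W=cloud(d,c); z=W[...,2]
for nm,x,y,h,r0 in (('tea',.6265,-.196,.078,.029),('sug',.446,-.27,.063,.043),('ging',.683,-.018,.122,.033),('cad',.4565,-.082,.092,.03),('spare',.440,.316,.037,.036)):
    r=np.hypot(W[...,0]-x,W[...,1]-y); t=W[(r<.02)&(z>h+.022)]; f=W[(r<r0-.002)&(r>r0-.009)&(z>h-.005)]
    A=np.c_[f[:,:2]-[x,y],np.ones(len(f))]; print(nm,((t.max(0)+t.min(0))/2).round(4),'top',t[:,2].max().round(4),'want',round(h+.032,3),'slope',np.linalg.lstsq(A,f[:,2],rcond=None)[0][:2].round(3))
S=cv2.imread('pics/s9.png'); cv2.imwrite('pics/s9c.png',cv2.resize(S[130:290,150:360],None,fx=3.5,fy=3.5,interpolation=cv2.INTER_CUBIC))
E
```

```text
knob mid [ 0.4577 -0.0854  0.1195] top 0.127 want 0.124 [0.016 0.018 0.015]
flange mid [ 0.4584 -0.0847  0.1095] [0.066 0.066 0.035]
tilt [ 0.009  -0.0076  0.0985]
((458.05255126953125, -85.07920837402344), (62.390159606933594, 62.70389175415039), 8.92169189453125)
shift [-216.4  -39.3  -37.9] turn [ 0.001 -0.002  0.157] t 35.27 at [ 0.39   -0.0951  0.3024] open 0.0426 F [0.8 0.5 0.1]
tea [ 0.6254 -0.1945  0.1065] top 0.1121 want 0.11 slope [-0.007  0.003]Traceback (most recent call last):
  File "<stdin>", line 9, in <module>
    return umr_maximum(a, axis, None, out, keepdims, initial, where)
ValueError: zero-size array to reduction operation maximum which has no identity
```

Call:
carry_out:
  plan:
    - [0,560,-20,0,0,0,0]
    - [0,560,-20,0,0,0,0]
    - [0,560,-20,0,0,0,0]
    - [0,560,-20,0,0,0,0]
    - [0,560,-20,0,0,0,0]
    - [0,560,-20,0,0,0,0]
    - [0,560,-20,0,0,0,0]
    - [0,560,-20,0,0,0,0]
    - [0,560,-20,0,0,0,0]
    - [0,560,-20,0,0,0,0]
    - [0,560,-20,0,0,0,0]
    - [0,560,-20,0,0,0,0]

```text
t: 36.88
eef_pos: [0.3026, 0.457, 0.3234]
tcp_rot: [-0.245, 3.132, 0.0]
contact_force: [0.6, -0.6, 0.4]
opening: 0.0428
```

```bash
python3 - <<'E'
from h import *
go([.61,-.1,.34],0)
snap('scene','s9.png'); im,d,c=snap('top','t9.png'); W=cloud(d,c); z=W[...,2]
for nm,x,y,h,r0 in (('tea',.6265,-.196,.078,.029),('sug',.446,-.27,.063,.043),('ging',.683,-.018,.122,.033),('cad',.4565,-.082,.092,.03),('spare',.440,.316,.037,.036)):
    r=np.hypot(W[...,0]-x,W[...,1]-y); t=W[(r<.02)&(z>h+.022)]; f=W[(r<r0-.002)&(r>r0-.009)&(z>h-.005)]
    if len(t)==0: print(nm,'hidden'); continue
    A=np.c_[f[:,:2]-[x,y],np.ones(len(f))]; print(nm,((t.max(0)+t.min(0))/2).round(4),'top',t[:,2].max().round(4),'want',round(h+.032,3),'slope',np.linalg.lstsq(A,f[:,2],rcond=None)[0][:2].round(3))
S=cv2.imread('pics/s9.png'); cv2.imwrite('pics/s9c.png',cv2.resize(S[130:290,150:360],None,fx=3.5,fy=3.5,interpolation=cv2.INTER_CUBIC))
E
```

```text
shift [-217.  -598.   -16.6] turn [0.    0.    0.156] t 36.88 at [0.3026 0.457  0.3234] open 0.0428 F [ 0.6 -0.6  0.4]
tea [ 0.6255 -0.195   0.1073] top 0.1135 want 0.11 slope [-0.015  0.004]
sug [ 0.4458 -0.2698  0.0916] top 0.0971 want 0.095 slope [ 0.001 -0.003]
ging [ 0.6826 -0.0185  0.151 ] top 0.157 want 0.154 slope [ 0.04 -0.01]
cad [ 0.4569 -0.0823  0.1223] top 0.1281 want 0.124 slope [-0.002 -0.019]
spare [0.4397 0.3157 0.0674] top 0.0737 want 0.069 slope [ 0.006 -0.001]
```

View pics/s9c.png

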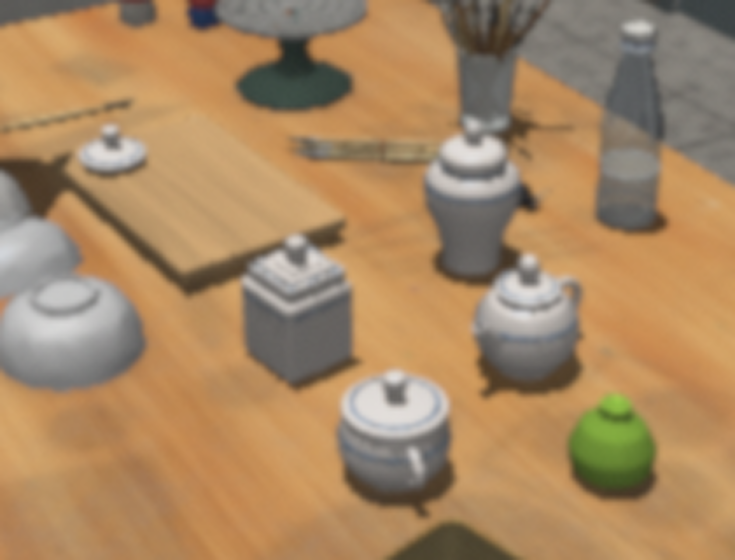

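The crop shows all four lids level on their pots (caddy (295,265), sugar (395,405), ginger (473,150), teapot (528,290)). The spare lid is still on the board at (112,150). Handing in.

```bash
python3 -c "
from h import *
print(manip.sign_off())"
```

```text
the job is handed in; nothing more can be done
None
```

All four lids are on their pots, and the job was handed in at about 37 s with the arm clear and touching nothing. Sign-off gave no verdict. I took each lid by its knob, lowered it until the wrist force showed contact, and only then let go. The spare lid was never touched.

- **Position:** after release, the wrist camera put every lid within about 1 mm of its measured pot mouth. The caddy lid sat square to the collar, at 8.9° against 9.0°.
- **Height:** the arm stopped within about 1 mm of each predicted seated height. The depth images put the knob tops 2–4 mm too high, but the untouched spare lid also read 4.7 mm too high in the top view, so I took this as camera error.
- **Spare lid:** in the top view its knob is where it was at the start, within 1 mm.
- **Tilt:** the teapot, sugar and caddy lids came out at about 1° or less in both views.
- **One check disagreed:** the surface fit for the ginger cap gave 0.08 rad of slope in the wrist view and 0.04 in the top view, against the 0.07 limit. I put this down to the cap's side skirt being caught in the fit. Its knob and cap centres agree to 0.2 mm, and it looks level in the last picture.

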